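# Slide the serving slate out over the riser's edge

### The job

On the low wooden riser lies a thin rectangular serving slate, too flat to get fingers under. Push it along with the fingertips towards the riser's far edge (the long edge away from the robot) until it sticks out over that edge by 30 mm, give or take 8 mm, with its front side parallel to the edge to within about 8 degrees, so that a colleague across the counter can take it from below. Only slide it, never lift or tip it; leave the slate lying there untouched and do not shift the tub, the jar, the ramekin or the spoon.

Things in the scene. Friction and masses are not known exactly. Their poses are not given: they have to be found in the camera images.
- riser: Fixed low display riser of pale wood, 300 mm (its x) by 520 mm (its y), 60 mm high: a flat 18 mm board on two side panels, no rim. Origin at the centre of its underside on the counter, z up; its x axis points across the board to the far edge (away from the robot). It stands turned up to 0.42 rad about the vertical and does not move.
- riser_edge (a point): Middle of the riser's far upper edge: riser frame (150, 0, 60) mm. Axes as the riser's: x points outward over the edge, y along the edge, z up.
- slate: Loose dark grey serving slate, a plain rectangular slab 120 mm (its x) by 160 mm (its y), 10 mm thick, about 0.45 kg, lying flat on the riser with its x axis roughly towards the far edge (up to 0.25 rad askew at the start) and its front 50 to 100 mm short of the edge. Origin at the centre of its underside, z up. It slides with ordinary friction and stays where it is left; pushed out 60 mm or more it would tip off.
- slate_front (a point): Middle of the slate's front side (the 160 mm side nearest the far edge), half-way up its thickness: slate frame (60, 0, 5) mm. Its x distance past riser_edge, in that point's frame, is the overhang.
- tub: Loose bystander: clear lidded deli tub of olives, 120 mm by 100 mm, 75 mm high, on the riser at one end of it (left or right). Origin at the centre of its underside.
- jar: Loose bystander: round amber glass jar with a steel cap, 60 mm across, 85 mm high, on the riser at the other end. Origin at the centre of its underside.
- ramekin: Loose bystander: white ceramic bowl, 70 mm across, 40 mm high, on the counter beyond the riser's far edge. Origin at the centre of its underside.
- spoon: Loose bystander: serving spoon 220 mm long lying on the counter to the left of the riser. Origin on its underside, near its middle.
Not all that is in view belongs to the job. There is more than one size of the slate; the job needs the smallest.

How it is judged:
By the outcome, as a careful person would: the job done as asked, in the order asked, and still so for the second after the job is handed in, with the robot touching nothing.
It also fails if it takes over 42 s, if anything falls off the work surface, if the arm or the gripper's body presses on something with over 40 N, if the wrist force passes 120 N, or if a joint passes its speed limit or range.

### The arm

A 6-joint arm with a two-finger parallel gripper is mounted at the origin on the work surface. World frame = base frame: x ahead of the robot, y to its left, z up, the work surface at z = 0. Lengths are in mm, angles in rad, forces in N, time in s.
With the tool pointing down it reaches from about 275 to 1000 mm from the base axis. Payload 8.4 kg.
Tool frame: the origin (TCP) lies midway between the tips of the shut fingers; the grasp point (between the pads) lies 19 mm behind it; z points along the fingers, y is the direction in which the jaws open and shut (so a half turn about z gives the same grasp; the last joint's range is limited). The gripper opens to 85 mm and grips with 20 to 120 N. Pads are 22 mm wide; open, the fingers measure 114 mm over their backs; the gripper's body (76 mm by 85 mm) begins 54 mm behind the grasp point. The pads swing forward as they close: fully open they stand 13 mm farther back than shut.
Start: joints at [-1.34, 0.353, 1.633, -0, 1.155, -0.002], TCP at [144.188, -608.143, 231.281] pointing down, gripper open.
Joint ranges: [-2.63, 2.63], [-0.92, 2.1], [0.06, 2.66], [-1.3, 4.44], [0, 2.69], [-3.02, 3.02]. Speed limits (rad/s): [2.22, 2.22, 2.79, 3.14, 3.14, 3.14].

### API

Orientations are given as [roll, pitch, yaw] about the fixed x, y, z axes, in that order (R = Rz(yaw) Ry(pitch) Rx(roll)).
In Python, from rig import r gives the robot as it stands. The module is installed in compiled form; this text tells all that it offers.
- The arm moves only by the tool drive_tool, never from a script. Its argument "moves" is a list of rows, each a list of 3 entries, a list of its own where there are three numbers: the closure, from 0 (fully open) to 1 (shut), then the shift along the tool's x, y, z in cm, then the turn about the tool's z in degrees. In form: [[claw, [dx, dy, dz], roll], ...]. A call has 1 to 12 rows; each row is the pose to reach, as a shift and turn from the pose measured when the call began, along the tool's axes at that moment; what a row does not reach only later rows make up. A row lasts 1/8 s, in which the tool goes at most 62.5 mm and 10.7 degrees, less where a joint would pass 70% of its speed; a pose out of reach is approached as far as the arm can. A call with a gripper value outside its range is refused whole. The fingers move at their own pace and stop on an object; "grip_force" is the grip in N (left out, the last holds). Time passes only in rows, so rows that repeat a pose let the fingers close. It gives the time, the measured TCP pose, the force and the opening at its end, in the units of the state.
- r.sense(): the state, without advancing time (a new reading comes with each control period).
- r.grab_frame(name): name is "scene" or "side" or "wrist"; returns a dict with "color" (480x640x3 uint8, red, green, blue), "fx", "fy", "cx", "cy" (pixels), "pose" (4x4, takes a point from camera to world coordinates); the wrist camera has in their place "hand_eye" (4x4, takes a point from camera to tool coordinates, whose origin is the TCP and whose axes are the flange's). Camera axes: x right, y up, looking along -z (the intrinsics and any distortion apply to the point x, -y, -z); pixel columns grow to the right and rows downward; lengths in mm; the calibration is good to about 2 mm. A picture is of the moment at which its call begins: read the wrist's pose just before it. There is no depth.
- r.sign_off(): hands the job in, once; it reports no verdict.
Trained networks look in the newest picture that a camera, given by its name, has taken for a name from the list of things; names that differ only in an ending like _2 or _b are one class to them, and where a whole thing is asked for, a point or a joint stands for the part that bears it (a point fixed in the world has none). Each returns a list of dicts, best first, with "score" (0 to 1); they miss things now and then, are a little off and sometimes report something else, mostly with a low value. They report only what shows in the picture. A call takes as long as a camera call. They do not tell look-alikes from the thing itself.
- r.outline_of(thing, camera): "mask" (480x640 bool, what is visible of it) and "at" ([column, row] in pixels, amid what is visible of it).
- r.spot_point(thing, camera): "at" ([column, row] in pixels: a listed point, or the origin of a listed thing).
The state is a dict: "clock": time; "qpos": joint angles; "qvel": joint speeds; "joint_efforts": joint torques, N m; "eef_pos": TCP position; "tcp_rot": TCP orientation; "contact_force": force on the tool from outside, world axes, zero at the start; "wrist_torque": the same for the moment, N m; "opening": opening from 0.0 (shut) to 1.0 (fully open).
Only numpy, scipy, OpenCV 4.12 (cv2) and the standard library are available. Lean on these libraries where they do the work, as an engineer would, in place of code of your own. Each camera call takes 0.05 s, during which the arm holds its last target.

## Working session

There is one attempt and no reset: what is moved stays moved. The work goes in short steps, Python scripts to look and compute and a tool call to move; the robot and the scene stay as the last step left them, time stands still between calls to the robot, and variables do not carry over. Pictures are saved under pics/ and viewed, and the job is handed in when it is done.

Besides the shell and the picture viewer there is one more tool, called after "Emit:" as name([rows], argument=value, ...), one row to a line, values as JSON. drive_tool: Moves the arm, as the interface text tells. Its arguments: {"type":"object","properties":{"moves":{"type":"array"},"grip_force":{"type":"number"}},"required":["moves"]}

```bash
mkdir -p pics
cat > h.py <<'E'
import numpy as np, cv2
from rig import r
def save(n,fn,c=None):
    f=r.grab_frame(n); im=f['color'][:,:,::-1].copy(); cv2.imwrite('pics/'+fn,im); return f
E
python3 - <<'E'
from h import *
print({k:np.round(v,3) for k,v in r.sense().items()})
for n in ['scene','side']:
    f=save(n,n+'1.png'); print(n,{k:(np.round(v,3).tolist()) for k,v in f.items() if k!='color'})
    for t in ['slate','riser','tub','jar','ramekin','spoon']:
        print(t,[(round(d['score'],2),np.round(d['at']).tolist(),int(d['mask'].sum())) for d in r.outline_of(t,n)])
    for t in ['slate','slate_front','riser_edge']:
        print(t,[(round(d['score'],2),np.round(d['at'],1).tolist()) for d in r.spot_point(t,n)])
E
```

```text
{'clock': np.float64(0.0), 'qpos': array([-1.34 ,  0.354,  1.634, -0.   ,  1.155, -0.002]), 'qvel': array([ 0.002, -0.002,  0.001,  0.001,  0.   ,  0.   ]), 'joint_efforts': array([-0.0000e+00, -6.0525e+01, -3.4206e+01,  0.0000e+00,  9.0000e-03,
       -0.0000e+00]), 'eef_pos': array([ 144.092, -607.636,  230.527]), 'tcp_rot': array([-3.14 , -0.   ,  0.233]), 'contact_force': array([-0.529, -0.261,  0.283]), 'wrist_torque': array([-0.012,  0.002,  0.002]), 'opening': np.float64(0.999)}
scene {'fx': 466.597, 'fy': 466.597, 'cx': 327.215, 'cy': 238.169, 'pose': [[-0.593, -0.69, 0.415, 933.461], [0.805, -0.498, 0.323, 494.358], [-0.016, 0.526, 0.85, 920.992], [0.0, 0.0, 0.0, 1.0]]}
slate [(0.88, [129.0, 242.0], 5943), (0.74, [440.0, 212.0], 5483), (0.71, [268.0, 216.0], 3220)]
riser [(0.85, [290.0, 203.0], 19033)]
tub [(0.66, [311.0, 266.0], 3326)]
jar [(0.65, [221.0, 140.0], 977)]
ramekin [(0.71, [188.0, 300.0], 851)]
spoon [(0.61, [490.0, 360.0], 1204)]
slate [(0.94, [265.5, 212.5]), (0.81, [129.2, 244.0]), (0.8, [440.2, 212.2])]
slate_front [(0.73, [238.9, 219.7]), (0.66, [408.8, 217.1]), (0.58, [157.7, 220.4])]
riser_edge [(0.71, [218.7, 239.4])]
side {'fx': 602.205, 'fy': 602.205, 'cx': 313.639, 'cy': 232.712, 'pose': [[-0.986, 0.072, -0.148, 333.274], [-0.163, -0.546, 0.822, 1216.155], [-0.021, 0.835, 0.551, 779.871], [0.0, 0.0, 0.0, 1.0]]}
slate [(0.75, [318.0, 203.0], 1852), (0.74, [432.0, 319.0], 7208), (0.73, [251.0, 172.0], 2418)]
riser [(0.69, [334.0, 233.0], 13019)]
tub [(0.83, [271.0, 232.0], 3022)]
jar [(0.71, [360.0, 154.0], 811)]
ramekin [(0.87, [217.0, 208.0], 535)]
spoon [(0.9, [295.0, 405.0], 1690)]
slate [(0.95, [433.5, 321.4]), (0.74, [315.7, 207.2]), (0.71, [249.6, 174.2]), (0.44, [269.0, 248.4])]
slate_front [(0.82, [294.0, 195.0]), (0.65, [395.8, 297.9]), (0.63, [276.4, 176.2])]
riser_edge [(0.85, [275.7, 191.9])]
```

View pics/scene1.png

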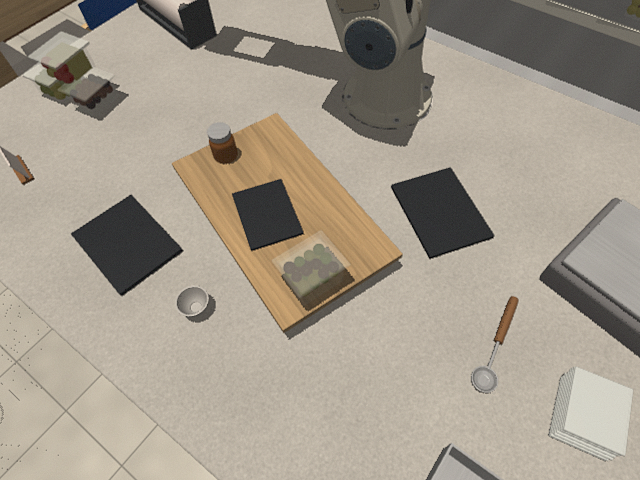

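View pics/side1.png

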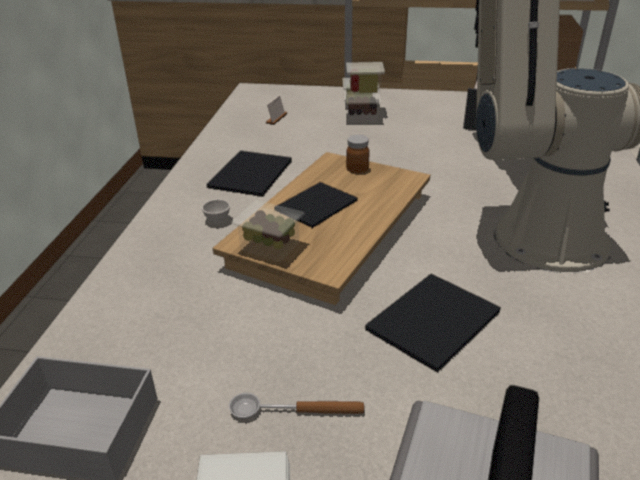

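The scene picture shows three dark slabs: (129,242) on the counter beyond the riser, (440,212) on the counter near the robot, and (268,216) on the riser between the jar (221,140) and the tub (311,266). The description points to the one on the riser, which also looks smallest. I'll check its size and take a close crop.

```bash
cat >> h.py <<'E'
def ray(f,uv):
    P=np.array(f['pose']); d=np.array([(uv[0]-f['cx'])/f['fx'],-(uv[1]-f['cy'])/f['fy'],-1.]); return P[:3,3],P[:3,:3]@d
def onz(f,uv,z):
    o,d=ray(f,uv); return (o+d*(z-o[2])/d[2])[:2]
def proj(f,p):
    P=np.array(f['pose']); c=(np.atleast_2d(p)-P[:3,3])@P[:3,:3]
    return np.c_[f['cx']+f['fx']*c[:,0]/-c[:,2], f['cy']-f['fy']*c[:,1]/-c[:,2]]
def box(x,y,th,L,W,z0,z1):
    c,s=np.cos(th),np.sin(th); R=np.array([[c,-s],[s,c]])
    q=np.array([[L/2,W/2],[L/2,-W/2],[-L/2,-W/2],[-L/2,W/2]])@R.T+[x,y]
    return np.r_[np.c_[q,[z0]*4],np.c_[q,[z1]*4]]
def hullmask(f,p):
    m=np.zeros((480*4,640*4),np.uint8); h=cv2.convexHull(((proj(f,p)+.5)*4).astype(np.int32)); cv2.fillPoly(m,[h],1)
    return cv2.resize(m.astype(np.float32),(640,480),interpolation=cv2.INTER_AREA)
from scipy.optimize import minimize
def fitbox(fs,ms,x0,L,W,z0,z1,ign=None):
    def cost(p):
        t=0
        for i,(f,m) in enumerate(zip(fs,ms)):
            d=np.abs(hullmask(f,box(p[0],p[1],p[2]/100,L,W,z0,z1))-m)
            if ign is not None: d=d*(1-ign[i])
            t+=d.sum()/np.sqrt(m.sum())
        return t
    s=minimize(cost,[x0[0],x0[1],x0[2]*100],method='Nelder-Mead',options=dict(initial_simplex=[[x0[0]+a,x0[1]+b,x0[2]*100+c] for a,b,c in [(0,0,0),(15,0,0),(0,15,0),(0,0,8)]],xatol=.05,fatol=.005,maxiter=300))
    return s.x[0],s.x[1],s.x[2]/100,s.fun
E
cat > m1.py <<'E'
from h import *
import pickle
fs={};D={}
for n in ['scene','side']:
    fs[n]=r.grab_frame(n)
    for t in ['slate','riser','tub','jar','ramekin','spoon']: D[n,t]=r.outline_of(t,n)
pickle.dump((fs,D),open('d1.pkl','wb'))
for n in fs:
    for d in D[n,'slate']:
        c=cv2.findContours(d['mask'].astype(np.uint8),0,2)[0]; c=max(c,key=cv2.contourArea)
        z=70 if (n=='scene' and abs(d['at'][0]-268)<15) or (n=='side' and abs(d['at'][0]-318)<12) else 10
        w=np.array([onz(fs[n],p[0],z) for p in c],np.float32)
        print(n,np.round(d['at']),cv2.minAreaRect(w))
    c=np.vstack(cv2.findContours(D[n,'riser'][0]['mask'].astype(np.uint8),0,2)[0])
    print('riser',cv2.minAreaRect(np.array([onz(fs[n],p[0],60) for p in c],np.float32)))
    im=fs[n]['color'][:,:,::-1]; x,y,=(150,90) if n=='scene' else (190,130)
    cv2.imwrite('pics/crop_%s.png'%n,cv2.resize(im[y:y+250,x:x+266],None,fx=3,fy=2.4 if 0 else 2.4*0+2.4) if 0 else cv2.resize(im[y:y+200,x:x+266],None,fx=3,fy=3,interpolation=cv2.INTER_CUBIC))
E
python3 m1.py
```

```text
scene [127. 244.] ((766.1636962890625, -221.1932830810547), (226.8361053466797, 169.39219665527344), 80.2688217163086)
scene [442. 214.] ((268.1186218261719, 321.0245056152344), (222.83203125, 172.23269653320312), 54.80855178833008)
scene [267. 215.] ((544.1441650390625, 22.087326049804688), (166.9141082763672, 122.7593994140625), 57.51698684692383)
riser ((507.9449768066406, 29.72479248046875), (525.5562133789062, 302.2737731933594), 70.78214263916016)
side [252. 174.] ((762.2454833984375, -212.78907775878906), (243.15090942382812, 174.74818420410156), 81.5702896118164)
side [433. 321.] ((267.17193603515625, 325.2033386230469), (229.64187622070312, 169.3763885498047), 56.24498748779297)
side [317. 204.] ((539.335693359375, 32.14349365234375), (168.02020263671875, 130.5362548828125), 56.894554138183594)
riser ((505.7344055175781, 56.04742431640625), (564.9265747070312, 317.10675048828125), 70.75853729248047)
```

```bash
cat > m2.py <<'E'
from h import *
import pickle
fs,D=pickle.load(open('d1.pkl','rb'))
F=[fs['scene'],fs['side']]
pick=lambda n,t,at:min(D[n,t],key=lambda d:np.hypot(*(np.array(d['at'])-at)))['mask'].astype(np.float32)
sl=[pick('scene','slate',(268,216)),pick('side','slate',(317,204))]
ri=[D[n,'riser'][0]['mask'].astype(np.float32) for n in fs]
k=np.ones((7,7),np.uint8)
ob=[np.max([cv2.dilate(d['mask'].astype(np.uint8),k) for t in ['tub','jar'] for d in D[n,t][:1]]+[s],axis=0).astype(np.float32) for n,s in zip(fs,sl)]
for w in ([0,1],[0],[1]):
    g=lambda a:[a[i] for i in w]
    R=fitbox(g(F),g(ri),(508,30,-.335),300,520,0,60,g(ob)); S=fitbox(g(F),g(sl),(543,24,-.57),120,160,60,70)
    print(w,'riser',np.round(R,3),'slate',np.round(S,3))
    if len(w)==2: R0,S0=R,S
    ex=np.array([np.cos(R[2]),np.sin(R[2])]);ey=np.array([-ex[1],ex[0]])
    sf=np.array(S[:2])+60*np.array([np.cos(S[2]),np.sin(S[2])]); d=sf-R[:2]
    print('overhang',d@ex-150,'y',d@ey,'skew deg',np.degrees(S[2]-R[2]), 'centre rel',(np.array(S[:2])-R[:2])@ex,(np.array(S[:2])-R[:2])@ey)
for n,f,i in zip(fs,F,[0,1]):
    im=f['color'][:,:,::-1].copy(); im=cv2.resize(im,None,fx=3,fy=3,interpolation=cv2.INTER_CUBIC)
    for B in (box(*R0[:3],300,520,0,60),box(*S0[:3],120,160,60,70)):
        cv2.polylines(im,[((proj(f,B[4:])+.5)*3).astype(np.int32)],True,(0,255,0),1)
    x,y=(160,100) if n=='scene' else (200,120)
    cv2.imwrite('pics/fit_%s.png'%n,im[y*3:y*3+600,x*3:x*3+780])
    # bystanders
    print(n,'tub',onz(f,D[n,'tub'][0]['at'],95),'jar',onz(f,D[n,'jar'][0]['at'],105),'ram',onz(f,D[n,'ramekin'][0]['at'],20))
E
python3 m2.py
```

```text
[0, 1] riser [ 5.00341e+02  1.23190e+01 -3.38000e-01  2.51440e+01] slate [541.07   20.971  -0.574  10.601]
overhang -56.10842038474891 y 7.633890311174379 skew deg -13.526737936883197 centre rel 35.55592719124233 21.667836878881044
[0] riser [ 4.96591e+02  1.28810e+01 -3.34000e-01  8.18800e+00] slate [541.382  20.183  -0.574   1.475]
overhang -51.79876425663757 y 7.347713457779264 skew deg -13.733677048030945 centre rel 39.91665107028587 21.592262923696612
[1] riser [ 5.20199e+02  6.18900e+00 -3.46000e-01  1.24200e+01] slate [539.793  23.253  -0.576   8.107]
overhang -78.92823340506834 y 9.01494818079202 skew deg -13.178597454920872 centre rel 12.651918540232112 22.694178907182334
scene tub [607.857256   200.12328439] jar [ 461.33097226 -177.32981431] ram [785.26563925   8.12663392]
side tub [608.45481841 198.49227274] jar [ 466.82925053 -172.20172953] ram [794.71554983  -5.78544429]
```

View pics/fit_scene.png

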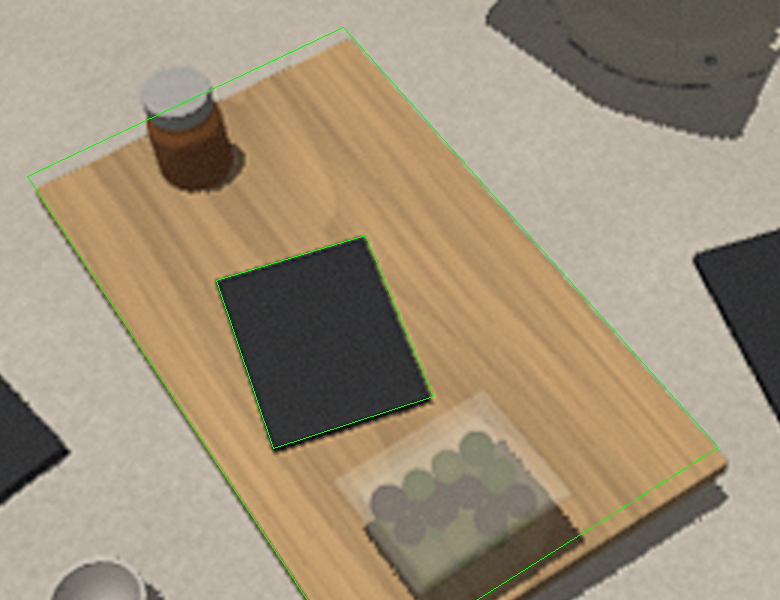

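View pics/fit_side.png

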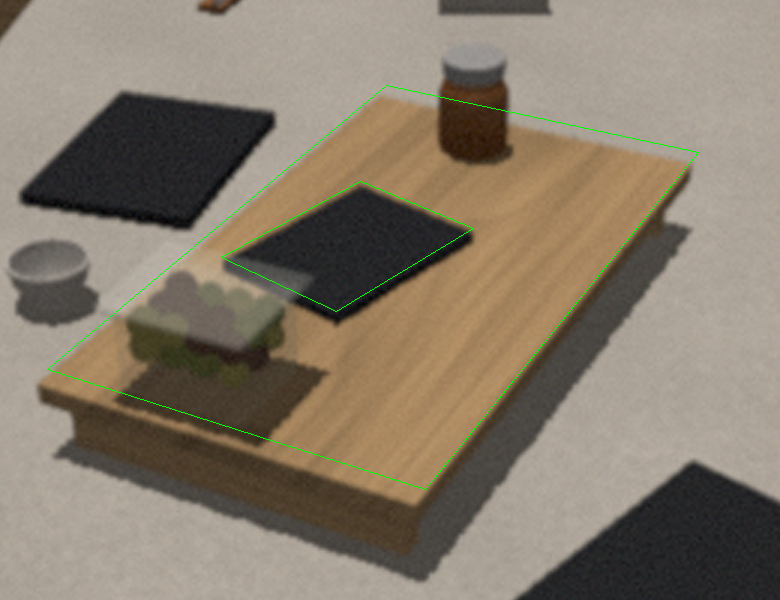

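The on-riser slab measures about 165 x 125 mm, against about 225 x 170 mm for the other two, so it is the right one. The crops show the slate fit sitting well. The riser fit is off because its side panels are set back from the board, so I'll fit the board's top corners instead.

```bash
cat > m3.py <<'E'
from h import *
import pickle
from scipy.optimize import least_squares
fs,D=pickle.load(open('d1.pkl','rb'))
C={'scene':[(276.5,113),(172.8,163.5),(402,253.5)],'side':[(327.5,152),(430,174),(339.5,288),(213.5,246.5)]}
# order idx in box: far-left0, far-right1, near-right2, near-left3
I={'scene':[2,1,3],'side':[1,2,3,0]}
for names in (['scene','side'],['scene'],['side']):
    def res(p):
        return np.concatenate([(proj(fs[n],box(p[0],p[1],p[2],300,520,0,60)[4:])[I[n]]-C[n]).ravel() for n in names])
    s=least_squares(res,[500,20,-.33],x_scale=[1,1,.01]); print(names,np.round(s.x,3),np.round(s.fun,1))
    if len(names)==2: R=s.x
np.save('R.npy',R)
for n in fs:
    im=cv2.resize(fs[n]['color'][:,:,::-1],None,fx=3,fy=3,interpolation=cv2.INTER_CUBIC)
    cv2.polylines(im,[((proj(fs[n],box(*R,300,520,0,60)[4:])+.5)*3).astype(np.int32)],True,(0,255,0),1)
    x,y=(160,130) if n=='scene' else (200,120)
    cv2.imwrite('pics/rfit_%s.png'%n,im[y*3:y*3+600,x*3:x*3+780])
E
python3 m3.py
```

```text
['scene', 'side'] [ 5.03592e+02  2.71630e+01 -3.36000e-01] [ 0.9 -1.4 -1.1 -1.3  2.2 -0.4 -1.4 -1.9  1.  -1.2 -0.4 -0.7 -1.7  0.3]
['scene'] [ 5.06386e+02  2.68620e+01 -3.38000e-01] [ 0.4 -0.8 -1.9 -0.8  1.3  0.8]
['side'] [ 5.01811e+02  2.88960e+01 -3.36000e-01] [-0.8 -1.6  1.8 -0.8  0.2 -0.  -1.2  0.8]
```

View pics/rfit_scene.png

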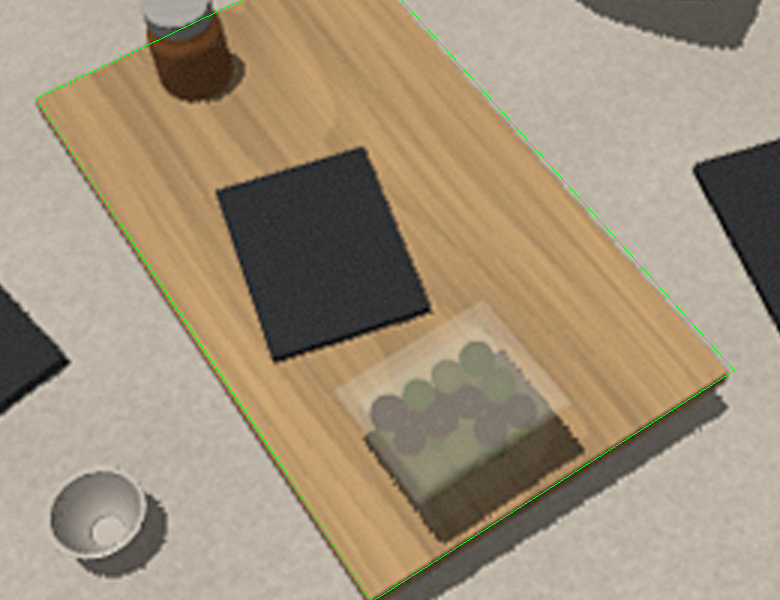

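View pics/rfit_side.png

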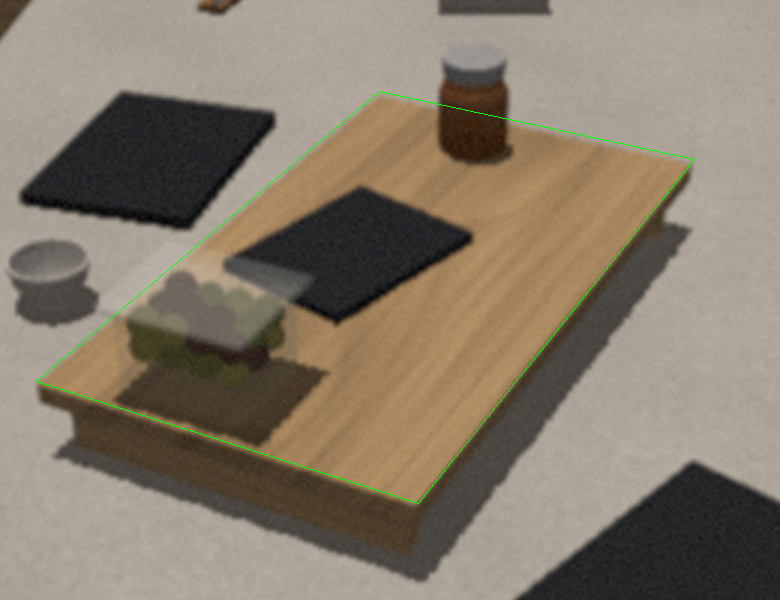

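The riser fit is now within about 1–2 px: centre (504,27), yaw −0.336. The slate is at about (541,20), 13.6° clockwise of the riser, with its front about 54 mm short of the edge. I'll push its rear side with both open fingers set parallel to the edge, which should square it up on the way. First I travel high to a point behind the slate.

Emit:
drive_tool([
  [0, [44.2, -58, 0], 32.6],
  [0, [44.2, -58, 0], 32.6],
  [0, [44.2, -58, 0], 32.6],
  [0, [44.2, -58, 0], 32.6],
  [0, [44.2, -58, 0], 32.6],
  [0, [44.2, -58, 0], 32.6],
  [0, [44.2, -58, 0], 32.6],
  [0, [44.2, -58, 0], 32.6],
  [0, [44.2, -58, 0], 32.6],
  [0, [44.2, -58, 0], 32.6],
  [0, [44.2, -58, 0], 32.6],
  [0, [44.2, -58, 0], 32.6],
])

```text
clock: 3.2
eef_pos: [441.3, 60.8, 231.6]
tcp_rot: [-3.141, -0.001, -0.334]
contact_force: [-0.2, -0.3, 0.7]
opening: 1.002
```

Run:
```python
from h import *
s=r.sense();print(s['eef_pos'],s['tcp_rot'])
f=save('wrist','w1.png');print({k:(np.round(v,2).tolist()) for k,v in f.items() if k!='color'})
p=s['eef_pos'];R=np.load('R.npy');ex=np.array([np.cos(R[2]),np.sin(R[2])]);print('riser xy',(p[:2]-R[:2])@ex,(p[:2]-R[:2])@[-ex[1],ex[0]])
```

```text
[441.30978816  60.80418833 231.59196283] [-3.14097992e+00 -9.15723114e-04 -3.34352865e-01]
{'fx': 389.87, 'fy': 389.87, 'cx': 325.28, 'cy': 240.07, 'hand_eye': [[-0.0, 0.96, 0.28, 71.78], [1.0, 0.0, 0.0, -0.77], [0.0, 0.28, -0.96, -141.96], [0.0, 0.0, 0.0, 1.0]]}
riser xy -69.88570260010272 11.259960820692921
```

View pics/w1.png

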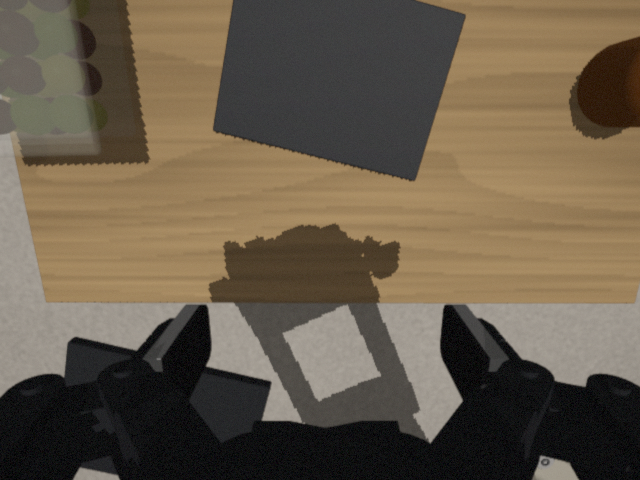

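The wrist view shows the riser's near edge level (row 303), so the tool is square to it. The slate's rear corners are at (214,130) and (414,180), and the area behind it is clear. I'll go down now.

Emit:
drive_tool([
  [0, [0, 0, 5.5], 0],
  [0, [0, 0, 11], 0],
  [0, [0, 0, 15.5], 0],
  [0, [0, 0, 16.7], 0],
  [0, [0, 0, 17.2], 0],
  [0, [0, 0, 17.2], 0],
])

```text
clock: 4.0
eef_pos: [444.9, 64.2, 60.9]
tcp_rot: [-3.137, -0.004, -0.335]
contact_force: [-0.4, -0.4, 0.7]
opening: 1.0
```

Emit:
drive_tool([
  [0, [0, 0, 0.2], 0],
  [0, [0, 0, 0.4], 0],
  [0, [0, 0, 0.6], 0],
  [0, [0, 0, 0.7], 0],
  [0, [0, 0, 0.7], 0],
])

```text
clock: 4.62
eef_pos: [444.8, 64.3, 53.8]
tcp_rot: [-3.137, -0.003, -0.335]
contact_force: [-0.1, -0.3, -0.2]
opening: 1.0
```

Emit:
drive_tool([
  [0, [0, 0, 0.1], 0],
  [0, [0, 0, 0.2], 0],
  [0, [0, 0, 0.3], 0],
  [0, [0, 0, 0.3], 0],
])

```text
clock: 5.12
eef_pos: [444.7, 64.2, 50.7]
tcp_rot: [-3.138, -0.003, -0.335]
contact_force: [-0.5, 0.1, -0.4]
opening: 0.996
```

Run:
```python
from h import *
f=save('side','s2.png'); im=f['color'][:,:,::-1]
cv2.imwrite('pics/s2c.png',cv2.resize(im[130:290,230:440],None,fx=3.7,fy=3.7,interpolation=cv2.INTER_CUBIC))
```

```text
(no output)
```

View pics/s2c.png

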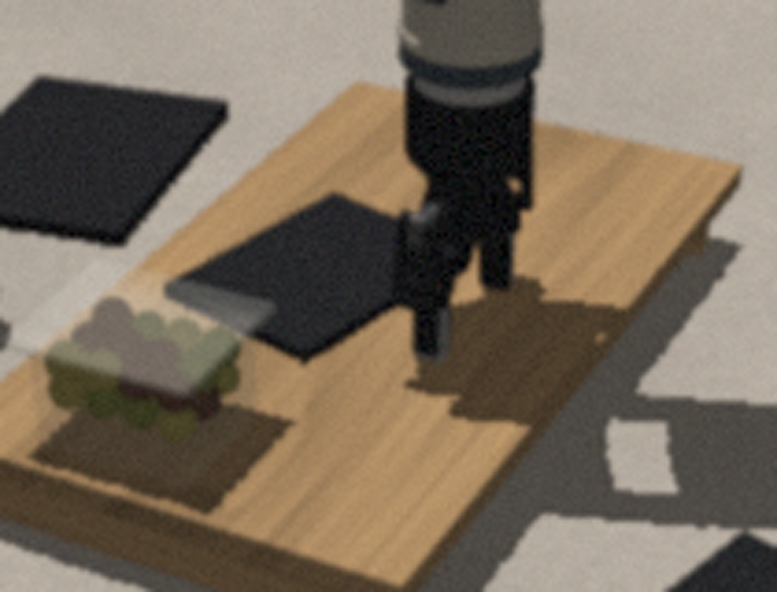

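The fingertips are just above the board behind the slate, at about (435,355) in the crop, with no contact force. I'll push in stages.

Emit:
drive_tool([
  [0, [0.8, 0, 0], 0],
  [0, [1.6, 0, 0], 0],
  [0, [2.2, 0, 0], 0],
  [0, [2.9, 0, 0], 0],
  [0, [3.6, 0, 0], 0],
  [0, [4.3, 0, 0], 0],
  [0, [5.0, 0, 0], 0],
  [0, [5.7, 0, 0], 0],
  [0, [6.3, 0, 0], 0],
  [0, [6.7, 0, 0], 0],
  [0, [7.0, 0, 0], 0],
  [0, [7.0, 0, 0], 0],
])

```text
clock: 6.68
eef_pos: [511.4, 41.2, 51.1]
tcp_rot: [-3.137, -0.004, -0.335]
contact_force: [-0.7, -0.8, 0.3]
opening: 0.996
```

```bash
cat > m4.py <<'E'
from h import *
import sys
tag=sys.argv[1]
f=save('scene','sc_%s.png'%tag); im=f['color'][:,:,::-1]
g=r.outline_of('slate','scene'); print([(round(d['score'],2),np.round(d['at'])) for d in g])
R=np.load('R.npy'); ex=np.array([np.cos(R[2]),np.sin(R[2])]);ey=np.array([-ex[1],ex[0]])
p=r.sense()['eef_pos'];print('tcp riser',(p[:2]-R[:2])@ex,(p[:2]-R[:2])@ey,p[2])
cv2.imwrite('pics/sc_%sc.png'%tag,cv2.resize(im[130:330,165:425],None,fx=3,fy=3,interpolation=cv2.INTER_CUBIC))
E
python3 m4.py a
```

```text
[(0.91, array([125., 244.])), (0.89, array([253., 224.])), (0.64, array([440., 214.])), (0.24, array([300., 220.]))]
tcp riser 2.68991680851568 15.884061580981195 51.198369125655766
```

View pics/sc_ac.png

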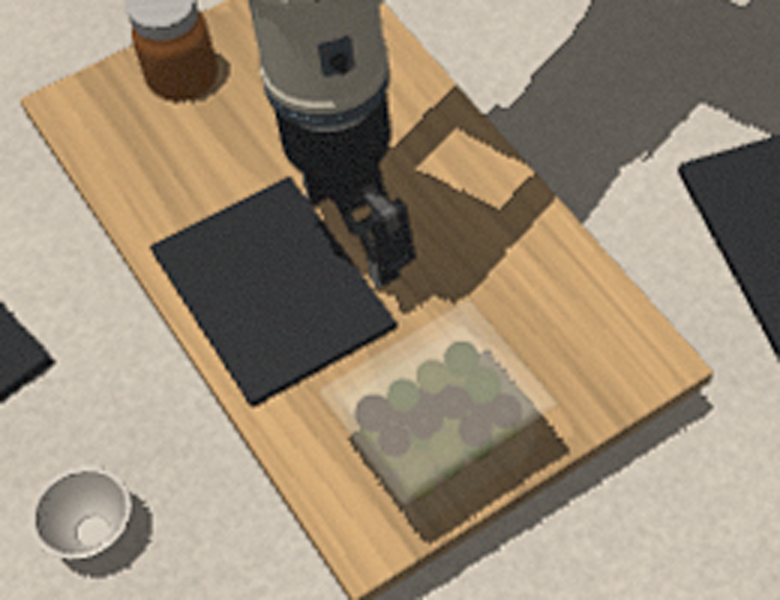

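The crop shows the slate turned almost square, with its front side from (150,245) to (255,405). The tub and jar look undisturbed. I'll measure the slate from the mask and from its corners.

```bash
cat > m5.py <<'E'
from h import *
import sys
# usage: fit top-face quad from scene image dark mask near the slate
def meas(n,at,z=70,verbose=True):
    f=r.grab_frame(n); g=r.outline_of('slate',n); d=min(g,key=lambda d:np.hypot(*(np.array(d['at'])-at)))
    R=np.load('R.npy')
    m=d['mask'].astype(np.float32)
    S=fitbox([f],[m],(SX[0],SX[1],SX[2]),120,160,60,70)
    ex=np.array([np.cos(R[2]),np.sin(R[2])]);ey=np.array([-ex[1],ex[0]])
    sf=np.array(S[:2])+60*np.array([np.cos(S[2]),np.sin(S[2])])-R[:2]
    print(n,d['at'],'S',np.round(S,3),'overhang %.1f y %.1f skew %.2f'%(sf@ex-150,sf@ey,np.degrees(S[2]-R[2])))
    return f,S
def mc(f,px):
    R=np.load('R.npy');ex=np.array([np.cos(R[2]),np.sin(R[2])]);ey=np.array([-ex[1],ex[0]])
    for p in px:
        w=onz(f,p,70)-R[:2]; print(p,'riser',np.round([w@ex-150,w@ey],1))
E
python3 - <<'E'
import m5
from m5 import *
m5.SX=(565,12,-.34)
f,S=meas('scene',(253,224))
mc(f,[(215,211.7),(250,265),(297.3,237.7),(261.7,189.3)])
E
```

```text
scene [256.2, 226.9] S [ 5.81978e+02  2.11380e+01 -3.56000e-01  2.23800e+00] overhang -14.0 y 18.9 skew -1.18
(215, 211.7) riser [-17.7 -60.2]
(250, 265) riser [-15.3 102.9]
(297.3, 237.7) riser [-131.8  102.9]
(261.7, 189.3) riser [-134.9  -54.6]
```

Emit:
drive_tool([
  [0, [0.5, 0, 0], 0],
  [0, [1.1, 0, 0], 0],
  [0, [1.8, 0, 0], 0],
  [0, [2.5, 0, 0], 0],
  [0, [3.1, 0, 0], 0],
  [0, [3.5, 0, 0], 0],
  [0, [3.8, 0, 0], 0],
  [0, [4.0, 0, 0], 0],
  [0, [4.0, 0, 0], 0],
  [0, [4.0, 0, 0], 0],
])

```text
clock: 8.12
eef_pos: [549.4, 28.2, 51.6]
tcp_rot: [-3.137, -0.005, -0.335]
contact_force: [0.2, 0.1, -0.3]
opening: 0.999
```

```bash
python3 m4.py b
python3 - <<'E'
import m5
from m5 import *
m5.SX=(615,5,-.34)
f,S=meas('scene',(235,235))
m5.SX=(615,5,-.34)
f2,S2=meas('side',(290,195))
s=f2['color'][:,:,::-1]; cv2.imwrite('pics/s_b.png',cv2.resize(s[130:290,190:400],None,fx=3.7,fy=3.7,interpolation=cv2.INTER_CUBIC))
E
```

```text
[(0.98, array([241., 234.])), (0.9, array([440., 213.])), (0.59, array([128., 244.]))]
tcp riser 42.87454656212796 16.04571395646239 51.556968088866796
scene [238.5, 235.4] S [ 6.18783e+02  1.03800e+01 -3.52000e-01  2.12400e+00] overhang 24.3 y 21.1 skew -0.95
side [282.9, 195.9] S [ 6.08083e+02 -3.73230e+01 -1.41000e-01  3.87160e+01] overhang 28.8 y -14.9 skew 11.15
```

View pics/sc_bc.png

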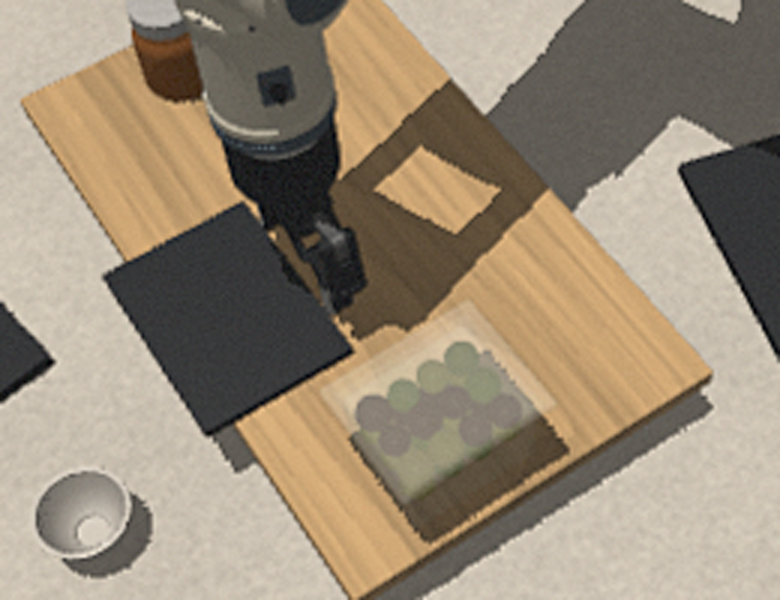

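View pics/s_b.png

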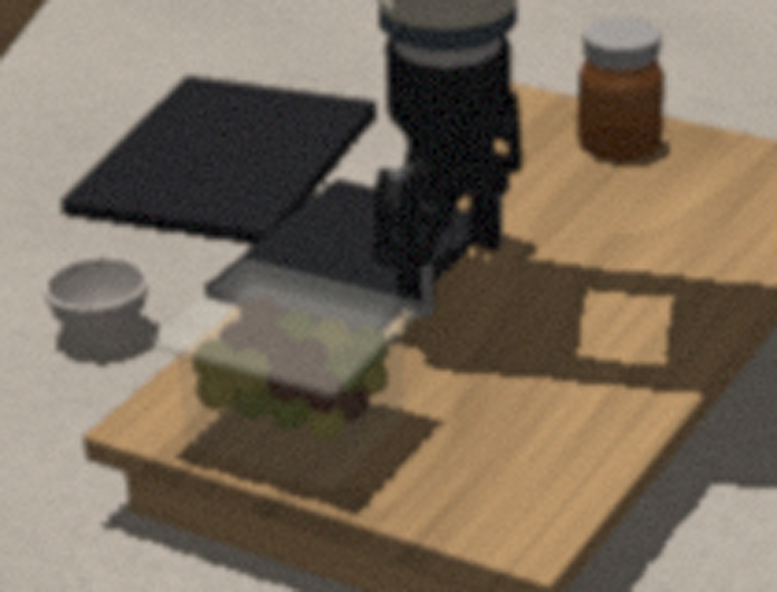

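Run:
```python
from h import *
im=cv2.imread('pics/sc_b.png'); f=r.grab_frame('scene'); R=np.load('R.npy')
K=10
def crop(x,y,name):
    a=cv2.resize(im[y:y+55,x:x+75],None,fx=K,fy=K,interpolation=cv2.INTER_NEAREST)
    for z,c in((60,(0,255,0)),(42,(0,0,255))):
        b=box(*R,300,520,0,z)[4:]; q=(proj(f,b)+.5-[x,y])*K
        cv2.polylines(a,[q.astype(np.int32)],True,c,1)
    cv2.imwrite('pics/'+name,a)
crop(165,150,'e1.png');crop(235,255,'e2.png')
```

```text
(no output)
```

View pics/e1.png

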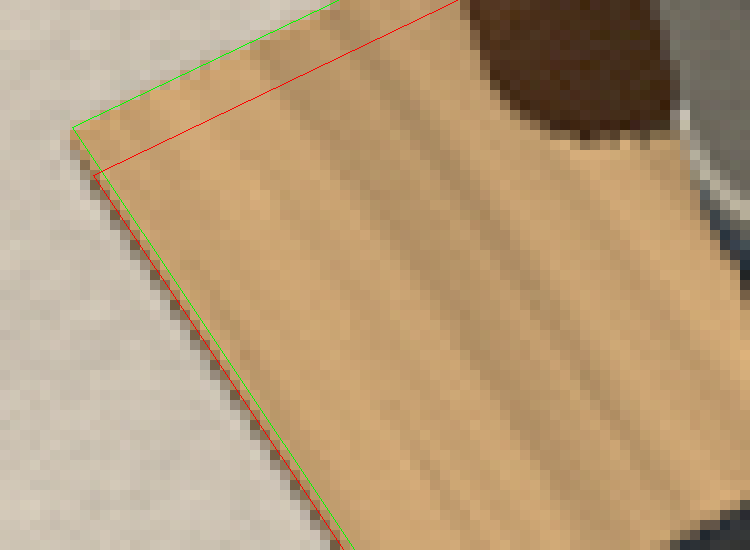

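View pics/e2.png

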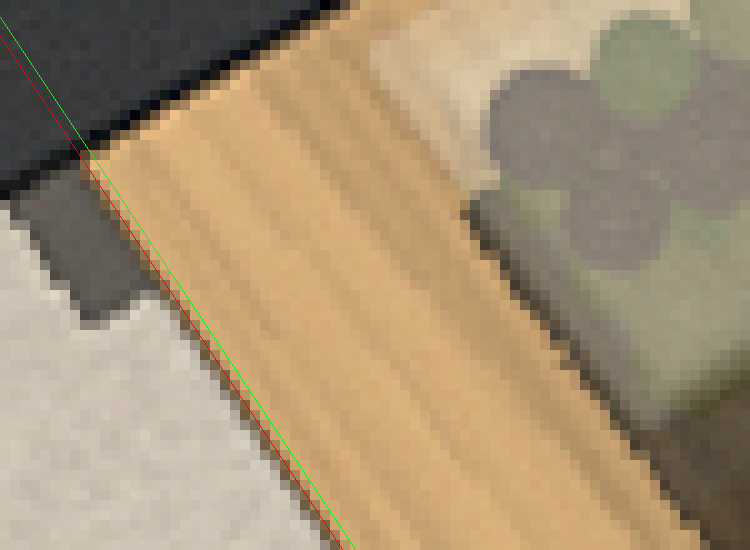

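The scene zoom puts the true far edge about 1 px (≈2 mm) outside my riser fit. That makes the overhang about 22–23 mm, so I'll push 7 mm more, slowly.

Emit:
drive_tool([
  [0, [0.2, 0, 0], 0],
  [0, [0.4, 0, 0], 0],
  [0, [0.6, 0, 0], 0],
  [0, [0.7, 0, 0], 0],
  [0, [0.7, 0, 0], 0],
  [0, [0.7, 0, 0], 0],
])

```text
clock: 9.22
eef_pos: [556.1, 25.8, 51.5]
tcp_rot: [-3.137, -0.005, -0.335]
contact_force: [-1.2, -0.2, 0.1]
opening: 1.0
```

Emit:
drive_tool([
  [0, [-1, 0, 0], 0],
  [0, [-2.5, 0, 0], 0],
  [0, [-4, 0, 0], 0],
  [0, [-4, 0, -2], 0],
  [0, [-4, 0, -8], 0],
  [0, [-4, 0, -14], 0],
  [0, [-6, 0, -18], 0],
  [0, [-12, 0, -18], 0],
  [0, [-15, 0, -18], 0],
  [0, [-15, 0, -18], 0],
])

```text
clock: 10.48
eef_pos: [410.7, 75.1, 230.7]
tcp_rot: [-3.137, -0.005, -0.333]
contact_force: [-0.4, 0.4, -0.0]
opening: 1.004
```

```bash
python3 m4.py c
python3 - <<'E'
import m5
from m5 import *
m5.SX=(622,5,-.34)
f,S=meas('scene',(235,237))
f2,S2=meas('side',(290,195))
im=f['color'][:,:,::-1]; R=np.load('R.npy');K=6
x,y=160,190
a=cv2.resize(im[y:y+95,x:x+130],None,fx=K,fy=K,interpolation=cv2.INTER_NEAREST)
for B,c in((box(*R,300,520,0,60)[4:],(0,255,0)),(box(*S[:3],120,160,60,70)[4:],(255,255,0)),(box(*S[:3],120,160,60,70)[:4],(255,0,255))):
    cv2.polylines(a,[((proj(f,B)+.5-[x,y])*K).astype(np.int32)],True,c,1)
cv2.imwrite('pics/z3.png',a)
s=f2['color'][:,:,::-1]; cv2.imwrite('pics/s_c.png',cv2.resize(s[130:290,190:400],None,fx=3.7,fy=3.7,interpolation=cv2.INTER_CUBIC))
E
```

```text
[(0.89, array([442., 212.])), (0.64, array([238., 238.])), (0.59, array([126., 244.]))]
tcp riser -100.8898318057082 15.27089030697003 230.99084303297525
scene [237.5, 236.9] S [ 6.25586e+02  7.26500e+00 -3.24000e-01  1.65400e+00] overhang 31.7 y 22.0 skew 0.64
side [249.1, 170.6] S [ 7.3354e+02 -9.6727e+01 -3.5200e-01  1.5097e+01] overhang 167.9 y -42.3 skew -0.94
```

View pics/z3.png

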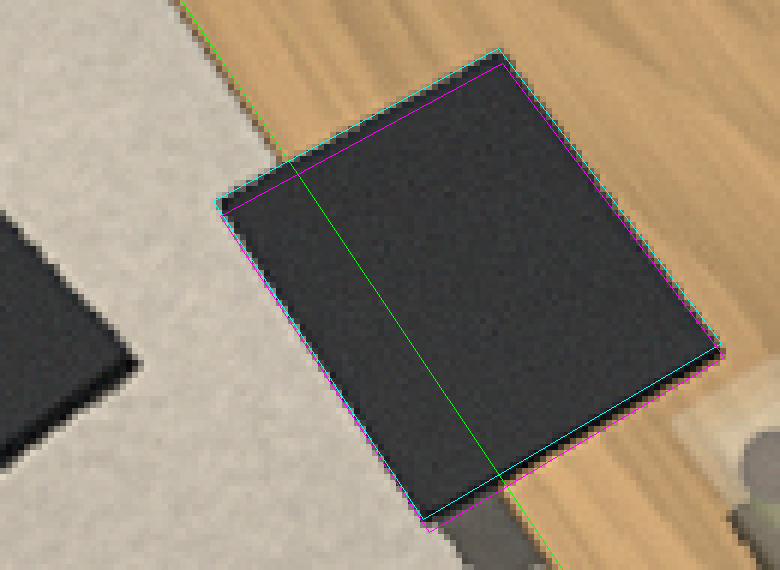

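View pics/s_c.png

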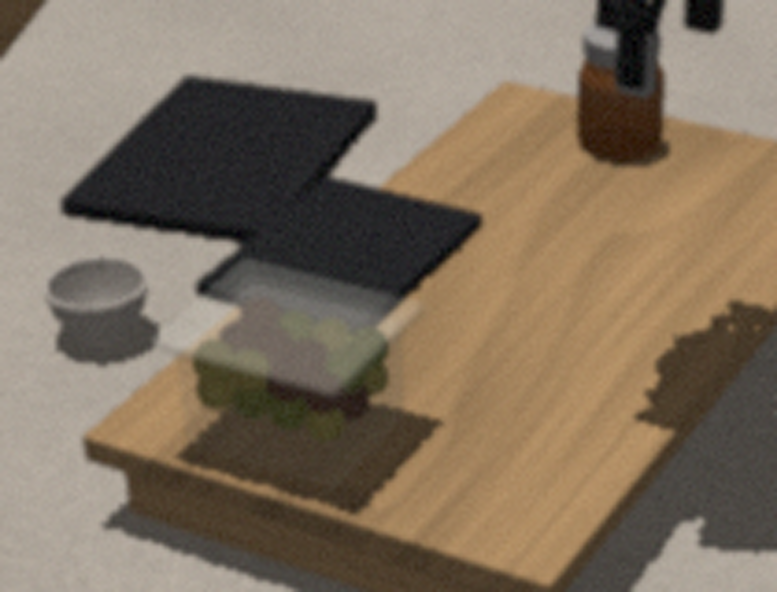

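The slate lies free. The scene zoom has its front from (217,202) to (425,520), parallel to the edge. The mask fit gives 31.7 mm, or about 30 mm once the edge correction is applied, and the fraction of the slate's side past the edge also gives about 30 mm. I'll check that the bystanders haven't moved, then hand in.

Run:
```python
from h import *
import pickle
fs,D=pickle.load(open('d1.pkl','rb'))
for n in ['scene','side']:
    f=r.grab_frame(n)
    for t in ['tub','jar','ramekin','spoon']:
        g=r.outline_of(t,n); print(n,t,np.round(g[0]['at'],1) if g else None, np.round(D[n,t][0]['at'],1))
print(r.sense()['clock'], r.sense()['contact_force']); print(r.sign_off())
```

```text
scene tub [309.8 268.2] [312.  269.8]
scene jar [221.5 144.2] [222.9 140.8]
scene ramekin [188.  299.4] [190.3 299.5]
scene spoon [493.2 355.5] [490.  366.3]
side tub [271.4 231.9] [270.  230.7]
side jar [353.3 158.5] [356.5 152.2]
side ramekin [216.2 211.4] [216.8 205.8]
side spoon [297.1 403.5] [299.4 405.4]
11.275 [1.09140084 0.26925659 0.97795425]
the job is handed in; nothing more can be done
None
```

The slate is pushed out and the job is handed in at 11.3 s of the 42 s. I slid the smallest slate, the one on the riser, with both open fingertips against its rear side. That squared it up from about 13.6° askew, and then I backed the arm away.

- **Overhang:** about 30 mm. The scene-camera fit gave 31.7 mm, and the riser's edge sits about 2 mm farther out than my riser fit. The fraction of the slate's side past the edge (about 30 mm) and the final tool position (about 29 mm after that correction) agree.
- **Angle:** the front side is within about 1° of parallel to the edge.
- **Bystanders:** the tub, jar, ramekin and spoon look unmoved. The networks' positions for them wandered by up to about 11 px on the spoon and 7 px on the others. I put that down to detection noise, since the fingers stayed clear of all four.
- **Failed check:** the side camera gave no usable overhang. In the last check its network picked the larger slate on the counter behind. The check before that was a bad fit, probably because the arm and the tub partly hid the slate.

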